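# Raise and clamp the stall's price sign

### The arm

A 6-joint arm with a two-finger parallel gripper is mounted at the origin on the work surface. World frame = base frame: x ahead of the robot, y to its left, z up, the work surface at z = 0. Lengths are in m, angles in rad, forces in N, time in s.
With the tool pointing down it reaches from about 0.3 to 0.775 m from the base axis. Payload 14.6 kg.
Tool frame: the origin (TCP) lies on the centre line of the jaws, within the pads' length; the fingertips stand ctrl.tcp_to_tips ahead of it and the grasp point (between the pads) lies 2 mm behind it (ctrl.tcp_to_tips is the distance from the TCP to the fingertips, in m); z points along the fingers, y is the line along which they close (so a half turn about z gives the same grasp; the last joint's range is limited). The gripper opens to 94 mm and grips with 3 to 60 N. Pads are 16 mm wide; open, the fingers measure 119 mm over their backs; the gripper's body (75 mm by 177 mm) begins 78 mm behind the grasp point.
Start: joints at [-1.242, 0.3, 1.521, -0, 1.321, -0.067], TCP at [0.212, -0.507, 0.222] pointing down, gripper open.
Joint ranges: [-3.03, 3.03], [-0.79, 2.21], [0.23, 2.52], [-1.04, 4.18], [0, 3.07], [-2.55, 2.55]. Speed limits (rad/s): [2.22, 2.22, 2.57, 3.14, 3.14, 3.14].

### API

Orientations are given as [roll, pitch, yaw] about the fixed x, y, z axes, in that order (R = Rz(yaw) Ry(pitch) Rx(roll)).
In Python, from station import telemetry, viewer, hand_in, ctrl gives the robot as it stands.
- The arm moves only by the tool step_arm, never from a script. Its argument "plan" is a list of rows, each an object of numbers: "dx", "dy", "dz": the shift along the tool's x, y, z scaled (see below); "rx", "ry", "rz": the turn, a rotation vector about the tool's x, y, z scaled (see below); "claw": the closure, from 0 (fully open) to 1 (shut). In form: [{"dx": .., "dy": .., "dz": .., "rx": .., "ry": .., "rz": .., "claw": ..}, ...]. A call has 1 to 10 rows; each row shifts and turns the commanded pose from where the row before left it, along the tool's axes as they then stand; what a row does not reach is not made up. The controller multiplies each number of a shift by 0.1 m and each number of a turn by 90 degrees. A row lasts 1/10 s, in which the tool goes at most 50 mm and 8.59 degrees, less where a joint would pass 70% of its speed; a pose out of reach is approached as far as the arm can. A call with a number of a shift or a turn outside -1 to 1 is refused whole. A call with a gripper value outside its range is refused whole. The fingers move at their own pace and stop on an object; "grip_force" is the grip in N (left out, the last holds). Time passes only in rows, so rows that do not move let the fingers close. It gives the time, the measured TCP pose, the force, the opening and the grip force at its end, in the units of the state.
- telemetry.get_obs(): the state, without advancing time (a new reading comes with each control period).
- viewer.camera(name): name is "side" or "top"; returns a dict with "img" (400x640x3 uint8, red, green, blue), "z_map" (400x640 float32, m along the optical axis (not along the pixel's ray), 0 where there is no reading), "fx", "fy", "cx", "cy" (pixels), "R" (3x3) and "t" (3): a world point X has camera coordinates R X + t. Camera axes: x right, y down, z forward; pixel columns grow to the right and rows downward; lengths in m; the calibration is good to about 2 mm. A picture is of the moment at which its call begins.
- hand_in(): hands the job in; it is judged then, once.
Trained networks look in a picture, given as the dict that the camera call returned (one of the last four; its "shot" number tells which), for a name from the list of things; names that differ only in an ending like _2 or _b are one class to them, and where a whole thing is asked for, a point or a joint stands for the part that bears it (a point fixed in the world has none). Each returns a list of dicts, best first, with "score" (0 to 1); they miss things now and then, are a little off and sometimes report something else, mostly with a low value. They report only what shows in the picture. A call takes as long as a camera call. They do not tell look-alikes from the thing itself.
- viewer.recognise(target, picture): "rect" ([left, top, right, bottom] in pixels, round what is visible of it).
The state is a dict: "time_s": time; "qpos": joint angles; "joint_vel": joint speeds; "tau": joint torques, N m; "ee_pos": TCP position; "eef_rot": TCP orientation; "force": force on the tool from outside, world axes, zero at the start; "moment": the same for the moment, N m; "grip_width": finger opening in m; "grip_force": force on a finger pad.
Only numpy, scipy, OpenCV 4.12 (cv2) and the standard library are available. Lean on these libraries where they do the work, as an engineer would, in place of code of your own. Each camera call takes 0.05 s, during which the arm holds its last target. There are 200 camera calls.

### The job

Push the loose price sign fully home onto the spigot of the telescopic stand, its board square across the stand with a broad face towards the gauge strip. Then lift the leg by its cam lever until the collar's flange is level with the brass pointer, and, holding it at that height, swing the lever fully closed. Finish while still holding the lever with the leg at the mark (do not let go), and leave the pointer and everything else on the counter where they are.

Things in the scene. Friction and masses are not known exactly. Their poses are not given: they have to be found in the camera images.
- stand: Telescopic sign stand fixed to the counter. Origin: centre of the underside of its round grey base (150 across, 14 thick), on the column's axis; z up. Its -x side (turned roughly to the robot) is the lever's side; at x = +50 stands an upright aluminium gauge strip (4 x 22, top at z = 165). Its placing and yaw vary.
- leg: Sliding leg: an aluminium sleeve 26 across and 100 long over a fixed column, with a black collar (42 across, 30 tall) at its foot that carries the cam lever. Origin on the axis at its underside, 45 above the counter when fully down (the start), 130 at most; axes as the stand's. Moves only up and down, does not turn, about 0.4 kg with the lever, and sinks by its own weight when let go.
- flange (a point): On the column's axis, at mid-thickness of the thin round flange (54 across, 5 thick) on top of the collar, 27.5 above the leg's origin. This flange is set level with the mark.
- mark (a point): Length mark: the tip of the thin tongue (4 thick) of the brass pointer clipped to the gauge strip (rider 46 wide, 12 tall), 30 from the column's axis on the stand's +x side, at mid-thickness of the tongue. Its height varies (110 to 150 above the counter); it is held by friction and is not to be shifted.
- lever (a joint): Cam lever's angle, rad: 0 = closed (end stop), 1.4 = wide open; starts open. Turns about the column's vertical axis, closing clockwise seen from above. Closed, it points along the stand's -x turned 0.65 rad clockwise (towards the stand's +y). Stiff by friction, 0.08 N m; stays where it is put; rides up and down with the leg.
- lever_grip (a point): Point to grip on the aluminium lever bar: 100 out from the column's axis, at half the bar's height (58 above the counter when the leg is down). The bar is level, straight, 12 wide, 20 tall, and reaches from 20 to 125 from the axis, pointing straight away from it; it can be pinched across its width from above, and lifting it lifts the leg.
- seat (a point): Centre of the top of the 40 x 40 plate on top of the leg (145 above the counter when the leg is down), where the sign's foot rests. Above it rises a square steel spigot 12 x 12, 23 tall, narrowed to 8 x 8 over its top 6. Axes as the stand's; z up.
- sign_center (a point): Centre (half-way up, 53 above its underside) of the loose wooden price sign, 0.13 kg, 106 tall: foot block 44 x 44 x 36 tall, on it an upright board 12 thick (along x), 90 wide (along y), 70 tall, slate on both faces, which are alike. Take the board across its thickness, 20 to 25 above this point, clear of the foot block. Stands upright, left or right of the stand.
- sign_foot (a point): Centre of the sign's underside, 53 below sign_center, axes the same. Here opens a square socket 16 x 16, 29 deep, upward into the foot block. Lies on seat when the sign is fully home, its y axis along the seat's y, either way round.
- tin_mid (a point): Bystander: paper-labelled can, 60 across, 75 tall; point at half its height. Leave alone.
- jar_a_mid (a point): Bystander: amber jar, 70 across, 100 tall; point at half its height. Leave alone.
- jar_b_mid (a point): Bystander: amber jar, 64 across, 90 tall; point at half its height. Leave alone.
- carton_mid (a point): Bystander: cardboard box 70 x 110 x 50 tall; point at half its height. Leave alone.
- bowl_mid (a point): Bystander: white bowl, 120 across, 45 tall; point at half its height. Leave alone.
- cup_mid (a point): Bystander: paper cup, 64 across, 60 tall; point at half its height. Leave alone.
- spoon: Bystander: wooden spoon, 200 long, lying on the counter. Leave alone.
Things that resemble listed ones, but are neither listed nor needed, are in the scene too. Leave any green look-alike of the part that bears sign_center alone.

How it is judged:
By the outcome, as a careful person would: the job done as asked, in the order asked, and still so for the second after the job is handed in, while the arm keeps its last pose, push and grip.
It also fails if it takes over 62 s, if anything falls off the work surface, if the arm or the gripper's body presses on something with over 40 N, if the wrist force passes 120 N, or if a joint passes its speed limit or range.

## Working session

There is one attempt and no reset: what is moved stays moved. The work goes in short steps, Python scripts to look and compute and a tool call to move; the robot and the scene stay as the last step left them, time stands still between calls to the robot, and variables do not carry over. Pictures are saved under pics/ and viewed, at most 10 in all, crops included, and the job is handed in when it is done.

Besides the shell and the picture viewer there is one more tool, called as name([rows], argument=value, ...), one row to a line, values as JSON. step_arm: Moves the arm, as the interface text tells. Shifts and turns lie within -1 to 1; 1 stands for 0.1 m of shift or 90 degrees of turn. Its arguments: {"type":"object","properties":{"plan":{"type":"array"},"grip_force":{"type":"number"}},"required":["plan"]}

```bash
ls; mkdir -p pics; cat > h.py <<'E'
import numpy as np, cv2
from station import telemetry, viewer, hand_in, ctrl
def P(c,u,v,z=None):
    z=c["z_map"][int(v),int(u)] if z is None else z
    p=np.array([(u-c["cx"])/c["fx"]*z,(v-c["cy"])/c["fy"]*z,z]); return c["R"].T@(p-c["t"])
def cloud(c):
    v,u=np.mgrid[0:400,0:640]; z=c["z_map"]
    p=np.stack([(u-c["cx"])/c["fx"]*z,(v-c["cy"])/c["fy"]*z,z],-1)-c["t"]
    w=p@c["R"]; w[z==0]=np.nan; return w
def px(c,X):
    q=c["R"]@np.array(X)+c["t"]; return (q[0]/q[2]*c["fx"]+c["cx"], q[1]/q[2]*c["fy"]+c["cy"])
E
python3 - <<'E'
from h import *
ims=[]
for n in("top","side"):
    c=viewer.camera(n); ims.append(c); cv2.imwrite(f"pics/{n}1.png",c["img"][:,:,::-1])
    print(n,c["fx"],np.round(c["R"],3).tolist(),np.round(-c["R"].T@c["t"],3))
    for t in ("sign_center","stand","leg","lever","mark","seat","lever_grip","flange","sign_foot"):
        print(t,[(np.round(r["rect"]).tolist(),round(r["score"],2)) for r in viewer.recognise(t,c)][:4])
print(ctrl.tcp_to_tips, telemetry.get_obs())
E
```

```text
pics
top 406.2008957984769 [[-0.039, -0.999, -0.004], [-0.977, 0.039, -0.208], [0.208, -0.004, -0.978]] [0.257 0.022 1.458]
sign_center [([218.0, 184.0, 240.0, 212.0], 0.72), ([214.0, 224.0, 244.0, 239.0], 0.66), ([182.0, 233.0, 211.0, 259.0], 0.54), ([310.0, 160.0, 346.0, 200.0], 0.31)]
stand [([297.0, 151.0, 344.0, 200.0], 0.78)]
leg [([312.0, 157.0, 344.0, 199.0], 0.88)]
lever []
mark [([385.0, 208.0, 408.0, 231.0], 0.69), ([307.0, 151.0, 319.0, 158.0], 0.44)]
seat [([311.0, 160.0, 346.0, 202.0], 0.83)]
lever_grip [([321.0, 177.0, 343.0, 201.0], 0.44)]
flange [([308.0, 161.0, 344.0, 200.0], 0.95)]
sign_foot [([183.0, 238.0, 210.0, 259.0], 0.62), ([217.0, 186.0, 239.0, 204.0], 0.6), ([214.0, 223.0, 243.0, 239.0], 0.58), ([250.0, 173.0, 271.0, 190.0], 0.46)]
side 376.5605165792295 [[-0.688, -0.725, 0.02], [-0.423, 0.378, -0.823], [0.589, -0.575, -0.567]] [-0.246  0.771  0.848]
sign_center [([224.0, 272.0, 262.0, 306.0], 0.94), ([250.0, 240.0, 280.0, 275.0], 0.88), ([228.0, 224.0, 258.0, 252.0], 0.62), ([253.0, 206.0, 273.0, 227.0], 0.46)]
stand [([288.0, 158.0, 335.0, 211.0], 0.88)]
[... 436 characters left out ...]
]
0.017 {'time_s': 1.0, 'qpos': array([-1.24161295e+00,  2.99929855e-01,  1.52102624e+00, -1.58324867e-06,
        1.32072986e+00, -6.65921868e-02]), 'joint_vel': array([ 5.04123629e-04,  4.73437438e-05, -6.35462881e-04,  7.79827870e-04,
       -7.19224048e-04,  3.70332512e-04]), 'tau': array([-2.56307379e-03, -5.31678486e+01, -3.52919948e+01,  7.07424944e-02,
        2.13325146e-02,  3.13943747e-05]), 'ee_pos': array([ 0.21203005, -0.50745708,  0.22241809]), 'eef_rot': array([-3.14149945e+00, -4.67853144e-06,  3.95775960e-01]), 'force': array([ 0.76410575,  0.88539704, -0.70973349]), 'moment': array([0.05503373, 0.00454608, 0.01951093]), 'grip_force': 0.0, 'grip_width': 0.09403020071310338}
```

View pics/top1.png

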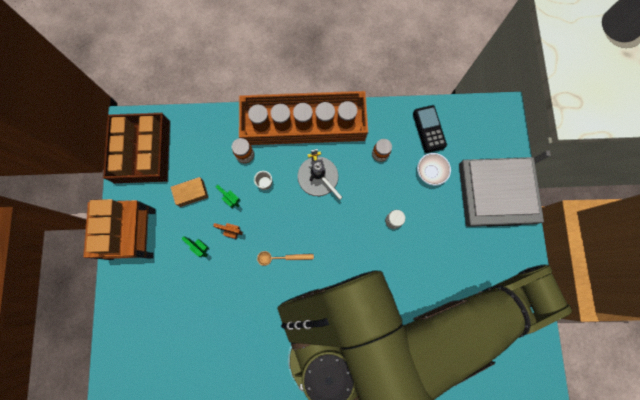

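View pics/side1.png

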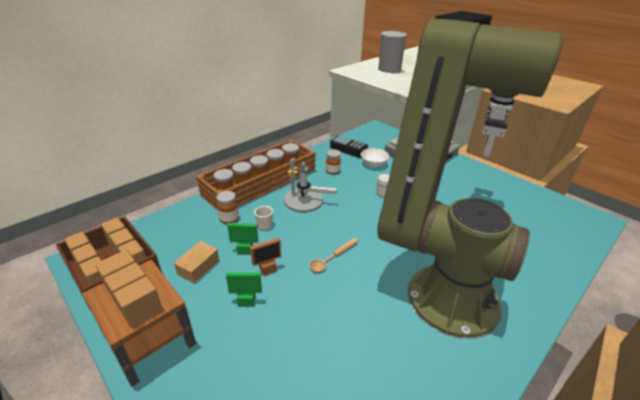

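Candidates for the sign in the top view are the brown one at (229,231), and green look-alikes at (228,197) and (196,246). In the side view they sit at (266,253), (243,236) and (243,286). I choose the brown wooden one with slate faces. For the pointer, the brass piece is on the stand at top (314,155).

```bash
python3 - <<'E'
from h import *
a=[]
for n,(x0,y0,x1,y1) in(("top",(205,140,355,245)),("side",(215,145,350,280))):
    c=viewer.camera(n); a.append(cv2.resize(c["img"][y0:y1,x0:x1,::-1],(400,600 if 0 else int(400*(y1-y0)/(x1-x0))),interpolation=cv2.INTER_CUBIC))
    w=cloud(c); np.save(n+".npy",w); hsv=cv2.cvtColor(c["img"],cv2.COLOR_RGB2HSV)
    r=(212,222,245,241) if n=="top" else (248,236,288,278)
    s=np.zeros((400,640),bool); s[r[1]:r[3],r[0]:r[2]]=1
    s&=(w[...,2]>.012)
    q=w[s]; print(n,"sign",len(q),q[:,2].max())
    for lo,hi in((.005,.036),(.04,.1),(.09,.115)):
        k=q[(q[:,2]>lo)&(q[:,2]<hi)]
        if len(k)>4:
            rr=cv2.minAreaRect((k[:,:2]*1000).astype(np.float32)); print(lo,len(k),k.mean(0).round(4),rr)
    # stand base disc
    if n=="top":
        r=(295,150,345,202)
    else: r=(280,155,342,214)
    s=np.zeros((400,640),bool); s[r[1]:r[3],r[0]:r[2]]=1
    q=w[s&(w[...,2]>.009)&(w[...,2]<.02)]; 
    print("base",len(q),cv2.minEnclosingCircle((q[:,:2]*1000).astype(np.float32)), np.median(q[:,2]))
    q=w[s&(w[...,2]>.138)]; print("high",q.round(3).tolist()[:40])
    q=w[s&(w[...,2]>.055)&(w[...,2]<.08)]; print("lever",q.round(3).tolist()[:60])
h=max(i.shape[0] for i in a)
cv2.imwrite("pics/crop1.png",np.hstack([cv2.copyMakeBorder(i,0,h-i.shape[0],0,0,0) for i in a]))
E
```

```text
top sign 255 0.11535640770153131
0.005 55 [0.4422 0.3152 0.03  ] ((445.545166015625, 318.0392150878906), (43.999427795410156, 44.48734664916992), 73.15176391601562)
0.04 50 [0.4376 0.3068 0.0678] ((445.7244567871094, 316.2716369628906), (88.200927734375, 34.561092376708984), 78.22008514404297)
0.09 108 [0.4446 0.3171 0.1051] ((445.0838928222656, 317.8370056152344), (88.93269348144531, 12.662118911743164), 72.71234893798828)
base 831 ((648.5565795898438, 17.766149520874023), 92.50577545166016) 0.013875736654368755
high [[0.686, 0.025, 0.164], [0.685, 0.021, 0.166], [0.684, 0.018, 0.168], [0.685, 0.015, 0.165], [0.685, 0.011, 0.166], [0.687, 0.008, 0.159], [0.687, 0.005, 0.159], [0.685, 0.025, 0.157], [0.684, 0.021, 0.159], [0.685, 0.018, 0.155], [0.685, 0.015, 0.153], [0.686, 0.011, 0.152], [0.687, 0.008, 0.149], [0.687, 0.005, 0.148], [0.683, 0.022, 0.15], [0.684, 0.018, 0.147], [0.686, 0.015, 0.14], [0.685, 0.011, 0.144], [0.687, 0.008, 0.138], [0.685, 0.005, 0.142], [0.683, 0.018, 0.139], [0.659, -0.004, 0.144], [0.66, -0.008, 0.143], [0.659, -0.011, 0.146], [0.656, 0.009, 0.146], 
[... 3903 characters left out ...]
0.245, 0.077], [0.855, -0.077, 0.066], [0.85, -0.078, 0.067], [0.842, -0.077, 0.071], [0.836, -0.078, 0.073], [0.832, -0.08, 0.074], [0.828, -0.082, 0.075], [0.83, -0.089, 0.071], [0.825, -0.091, 0.073], [0.817, -0.089, 0.077], [0.816, -0.094, 0.075], [0.823, -0.105, 0.069], [0.818, -0.107, 0.07], [0.815, -0.109, 0.07], [0.813, -0.113, 0.07], [0.821, -0.125, 0.062], [0.769, -0.135, 0.08], [0.77, -0.147, 0.075], [0.772, -0.154, 0.072], [0.771, -0.16, 0.07], [0.771, -0.165, 0.068], [0.773, -0.172, 0.065], [0.773, -0.179, 0.062], [0.736, -0.213, 0.065], [0.723, -0.206, 0.073], [0.714, -0.203, 0.078], [0.691, -0.227, 0.079], [0.688, -0.235, 0.077], [0.696, -0.251, 0.068], [0.858, -0.079, 0.059]]
```

View pics/crop1.png

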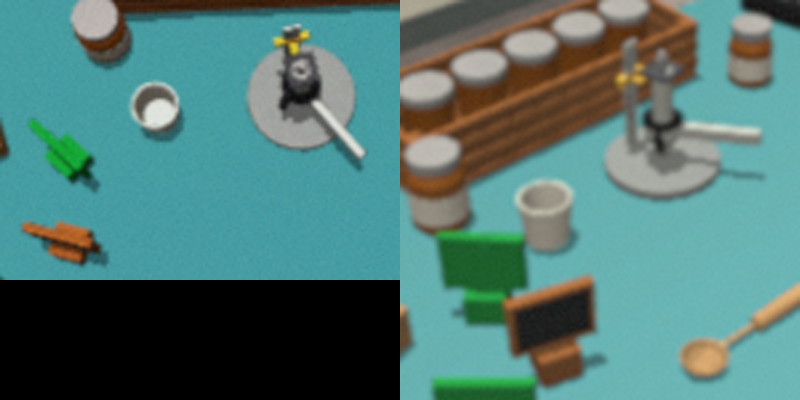

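The left panel shows the brown sign in full at crop (65,240), with its board nearly along y. The lever (330,130) points down-right and the brass pointer is at (290,38). The right panel confirms the slate face on the brown sign and brass on the gauge strip at crop (630,78).

```bash
python3 - <<'E'
from h import *
from scipy.optimize import least_squares
for n in("top","side"):
    c=viewer.camera(n); w=cloud(c); hsv=cv2.cvtColor(c["img"],cv2.COLOR_RGB2HSV)
    near=np.hypot(w[...,0]-.64,w[...,1]-.01)<.12
    b=near&(w[...,2]>.009)&(w[...,2]<.02)
    q=w[b][:,:2]
    # grid fill: outer boundary by angle
    c0=np.array([.638,.011])
    for _ in range(5):
        d=q-c0; a=np.arctan2(d[:,1],d[:,0]); r=np.hypot(*d.T)
        ok=r<.082
        e=[]
        for k in np.linspace(-np.pi,np.pi,37)[:-1]:
            m=ok&(a>=k)&(a<k+.1746)
            if m.sum()>3: e.append(q[m][np.argmax(r[m])])
        e=np.array(e)
        s=least_squares(lambda p:np.hypot(e[:,0]-p[0],e[:,1]-p[1])-.0745,c0,loss="soft_l1",f_scale=.002); c0=s.x
    print(n,"base",c0.round(4),"n",len(e),"rms",np.sqrt(np.mean(s.fun**2)))
    q=w[near&(w[...,2]>.139)&(w[...,2]<.150)&(w[...,0]<.668)]
    print(" plate",len(q),cv2.minAreaRect((q[:,:2]*1000).astype(np.float32)))
    q=w[near&(w[...,2]>.149)&(w[...,0]<.665)]; print(" spigot",len(q),q.mean(0).round(4),q[:,2].max())
    q=w[near&(w[...,2]>.025)&(w[...,0]>.674)]; print(" strip",len(q),q.mean(0).round(4),cv2.minAreaRect((q[:,:2]*1000).astype(np.float32)))
    q=w[near&(w[...,2]>.05)&(w[...,2]<.074)&(np.hypot(w[...,0]-c0[0],w[...,1]-c0[1])>.035)&(w[...,0]<.65)&(w[...,1]<.02)]
    if len(q)>3:
        v=cv2.fitLine((q[:,:2]).astype(np.float32),cv2.DIST_HUBER,0,.01,.01).ravel(); print(" lever",len(q),v.round(4),np.degrees(np.arctan2(-abs(v[1]),v[0]*-np.sign(v[1]))),q[:,2].max())
        d=q[:,:2]-c0; print(" reach",np.hypot(*d.T).max())
    br=near&(hsv[...,0]>15)&(hsv[...,0]<32)&(hsv[...,1]>110)&(w[...,2]>.09)
    vs,us=np.where(br); print(" brass",[(int(u),int(v),*w[v,u].round(3)) for u,v in zip(us,vs)])
E
```

```text
top base [0.6372 0.0032] n 33 rms 0.000921432315148288
 plate 118 ((637.6959838867188, 3.5037994384765625), (40.12549591064453, 39.10384750366211), 13.183226585388184)
 spigot 21 [0.6354 0.0031 0.159 ] 0.17189566148539318
 strip 90 [0.6842 0.0139 0.1233] ((683.0986328125, 13.178031921386719), (17.498817443847656, 45.69466018676758), 13.431221961975098)
 lever 89 [ 0.8009  0.5988  0.5814 -0.0396] -143.21378 0.07381237511092287
 reach 0.11341799605216496
 brass [(317, 152, np.float64(0.684), np.float64(0.005), np.float64(0.146)), (318, 152, np.float64(0.692), np.float64(0.001), np.float64(0.12)), (319, 152, np.float64(0.69), np.float64(-0.002), np.float64(0.128)), (320, 152, np.float64(0.692), np.float64(-0.006), np.float64(0.119)), (317, 153, np.float64(0.686), np.float64(0.005), np.float64(0.127)), (318, 153, np.float64(0.689), np.float64(0.001), np.float64(0.12)), (319, 153, np.float64(0.688), np.float64(-0.002), np.float64(0.122)), (320, 153, np.float64(0.688), np.float64(-0.006), np.float64(0.121)), (309, 154, np.float64(0.685), np.float64(0.032), np.float64(0.123)), (310, 154, np
[... 5321 characters left out ...]
t64(0.114)), (295, 172, np.float64(0.664), np.float64(0.018), np.float64(0.119)), (296, 172, np.float64(0.664), np.float64(0.013), np.float64(0.117)), (287, 173, np.float64(0.68), np.float64(0.042), np.float64(0.117)), (288, 173, np.float64(0.682), np.float64(0.036), np.float64(0.114)), (289, 173, np.float64(0.675), np.float64(0.037), np.float64(0.117)), (290, 173, np.float64(0.68), np.float64(0.028), np.float64(0.111)), (291, 173, np.float64(0.675), np.float64(0.028), np.float64(0.113)), (288, 174, np.float64(0.679), np.float64(0.039), np.float64(0.112)), (289, 174, np.float64(0.674), np.float64(0.038), np.float64(0.114)), (290, 174, np.float64(0.686), np.float64(0.024), np.float64(0.102))]
```

step_arm([
  {"dx":0.27,"dy":-0.33},
  {"dx":0.27,"dy":-0.33},
  {"dx":0.27,"dy":-0.33},
  {"dx":0.27,"dy":-0.33},
  {"dx":0.27,"dy":-0.33},
  {"dx":0.27,"dy":-0.33},
  {"dx":0.27,"dy":-0.33},
  {"dx":0.27,"dy":-0.33},
  {"dx":0.27,"dy":-0.33},
  {"dx":0.27,"dy":-0.33},
])

```text
$.plan[0]: bad value
```

step_arm([
  {"dx":0.26,"dy":-0.34},
  {"dx":0.26,"dy":-0.34},
  {"dx":0.26,"dy":-0.34},
  {"dx":0.26,"dy":-0.34},
  {"dx":0.26,"dy":-0.34},
  {"dx":0.26,"dy":-0.34},
  {"dx":0.26,"dy":-0.34},
  {"dx":0.26,"dy":-0.34},
  {"dx":0.26,"dy":-0.34},
  {"dx":0.26,"dy":-0.34},
])

```text
$.plan[0]: bad value
```

step_arm([
  {"rz":-0.08},
  {"rz":-0.08},
  {"rz":-0.08},
  {"rz":-0.08},
  {"rz":-0.08},
  {"rz":-0.08},
  {"rz":-0.075},
  {"rz":0},
  {"rz":0},
])

```text
$.plan[0]: bad value
```

step_arm([
  {"dx":0.27,"dy":-0.33,"dz":0,"rx":0,"ry":0,"rz":0,"claw":0},
  {"dx":0.27,"dy":-0.33,"dz":0,"rx":0,"ry":0,"rz":0,"claw":0},
  {"dx":0.27,"dy":-0.33,"dz":0,"rx":0,"ry":0,"rz":0,"claw":0},
  {"dx":0.27,"dy":-0.33,"dz":0,"rx":0,"ry":0,"rz":0,"claw":0},
  {"dx":0.27,"dy":-0.33,"dz":0,"rx":0,"ry":0,"rz":0,"claw":0},
  {"dx":0.27,"dy":-0.33,"dz":0,"rx":0,"ry":0,"rz":0,"claw":0},
  {"dx":0.27,"dy":-0.33,"dz":0,"rx":0,"ry":0,"rz":0,"claw":0},
  {"dx":0.27,"dy":-0.33,"dz":0,"rx":0,"ry":0,"rz":0,"claw":0},
  {"dx":0.27,"dy":-0.33,"dz":0,"rx":0,"ry":0,"rz":0,"claw":0},
  {"dx":0.27,"dy":-0.33,"dz":0,"rx":0,"ry":0,"rz":0,"claw":0},
])

```text
time_s: 2.2
ee_pos: [0.3341, -0.0972, 0.2228]
eef_rot: [3.141, -0.001, 0.395]
force: [1.0, -0.7, -0.6]
grip_width: 0.0941
grip_force: 0.0
```

step_arm([
  {"dx":0.26,"dy":-0.34,"dz":0,"rx":0,"ry":0,"rz":0,"claw":0},
  {"dx":0.26,"dy":-0.34,"dz":0,"rx":0,"ry":0,"rz":0,"claw":0},
  {"dx":0.26,"dy":-0.34,"dz":0,"rx":0,"ry":0,"rz":0,"claw":0},
  {"dx":0.26,"dy":-0.34,"dz":0,"rx":0,"ry":0,"rz":0,"claw":0},
  {"dx":0.26,"dy":-0.34,"dz":0,"rx":0,"ry":0,"rz":0,"claw":0},
  {"dx":0.26,"dy":-0.34,"dz":0,"rx":0,"ry":0,"rz":0,"claw":0},
  {"dx":0.26,"dy":-0.34,"dz":0,"rx":0,"ry":0,"rz":0,"claw":0},
  {"dx":0.26,"dy":-0.34,"dz":0,"rx":0,"ry":0,"rz":0,"claw":0},
  {"dx":0.26,"dy":-0.34,"dz":0,"rx":0,"ry":0,"rz":0,"claw":0},
  {"dx":0.26,"dy":-0.34,"dz":0,"rx":0,"ry":0,"rz":0,"claw":0},
])

```text
time_s: 3.2
ee_pos: [0.4429, 0.317, 0.2224]
eef_rot: [3.142, -0.0, 0.396]
force: [0.7, -0.5, -0.9]
grip_width: 0.0942
grip_force: 0.0
```

step_arm([
  {"dx":0,"dy":0,"dz":0,"rx":0,"ry":0,"rz":-0.08,"claw":0},
  {"dx":0,"dy":0,"dz":0,"rx":0,"ry":0,"rz":-0.08,"claw":0},
  {"dx":0,"dy":0,"dz":0,"rx":0,"ry":0,"rz":-0.08,"claw":0},
  {"dx":0,"dy":0,"dz":0,"rx":0,"ry":0,"rz":-0.08,"claw":0},
  {"dx":0,"dy":0,"dz":0,"rx":0,"ry":0,"rz":-0.08,"claw":0},
  {"dx":0,"dy":0,"dz":0,"rx":0,"ry":0,"rz":-0.08,"claw":0},
  {"dx":0,"dy":0,"dz":0,"rx":0,"ry":0,"rz":-0.075,"claw":0},
  {"dx":0,"dy":0,"dz":0,"rx":0,"ry":0,"rz":0,"claw":0},
  {"dx":0,"dy":0,"dz":0,"rx":0,"ry":0,"rz":0,"claw":0},
])

```text
time_s: 4.1
ee_pos: [0.4428, 0.3151, 0.2224]
eef_rot: [-3.142, -0.0, 1.264]
force: [-0.0, 0.1, -0.4]
grip_width: 0.0943
grip_force: 0.0
```

step_arm([
  {"dx":0.035,"dy":0.015,"dz":0.3,"rx":0,"ry":0,"rz":0,"claw":0},
  {"dx":0,"dy":0,"dz":0.4,"rx":0,"ry":0,"rz":0,"claw":0},
  {"dx":0,"dy":0,"dz":0.4,"rx":0,"ry":0,"rz":0,"claw":0},
  {"dx":0,"dy":0,"dz":0.3,"rx":0,"ry":0,"rz":0,"claw":0},
  {"dx":0,"dy":0,"dz":0.095,"rx":0,"ry":0,"rz":0,"claw":0},
  {"dx":0,"dy":0,"dz":0,"rx":0,"ry":0,"rz":0,"claw":0},
  {"dx":0,"dy":0,"dz":0,"rx":0,"ry":0,"rz":0,"claw":0.5},
  {"dx":0,"dy":0,"dz":0,"rx":0,"ry":0,"rz":0,"claw":0.7},
  {"dx":0,"dy":0,"dz":0,"rx":0,"ry":0,"rz":0,"claw":1},
  {"dx":0,"dy":0,"dz":0,"rx":0,"ry":0,"rz":0,"claw":1},
], grip_force=25)

```text
time_s: 5.1
ee_pos: [0.4455, 0.3181, 0.0737]
eef_rot: [3.141, -0.001, 1.267]
force: [-0.2, -0.5, 0.7]
grip_width: 0.0653
grip_force: 0.0
```

step_arm([
  {"dx":0,"dy":0,"dz":0,"rx":0,"ry":0,"rz":0,"claw":1},
  {"dx":0,"dy":0,"dz":0,"rx":0,"ry":0,"rz":0,"claw":1},
  {"dx":0,"dy":0,"dz":0,"rx":0,"ry":0,"rz":0,"claw":1},
  {"dx":0,"dy":0,"dz":0,"rx":0,"ry":0,"rz":0,"claw":1},
])

```text
time_s: 5.5
ee_pos: [0.4452, 0.318, 0.0729]
eef_rot: [-3.142, 0.0, 1.268]
force: [0.2, -0.7, 0.1]
grip_width: 0.0334
grip_force: 0.0
```

step_arm([
  {"dx":0,"dy":0,"dz":0,"rx":0,"ry":0,"rz":0,"claw":1},
  {"dx":0,"dy":0,"dz":0,"rx":0,"ry":0,"rz":0,"claw":1},
  {"dx":0,"dy":0,"dz":0,"rx":0,"ry":0,"rz":0,"claw":1},
  {"dx":0,"dy":0,"dz":0,"rx":0,"ry":0,"rz":0,"claw":1},
  {"dx":0,"dy":0,"dz":0,"rx":0,"ry":0,"rz":0,"claw":1},
])

```text
time_s: 6.0
ee_pos: [0.4451, 0.3179, 0.0728]
eef_rot: [-3.141, 0.0, 1.268]
force: [-0.5, 0.7, -1.0]
grip_width: 0.0118
grip_force: 25.0
```

step_arm([
  {"dx":0,"dy":0,"dz":-0.2,"rx":0,"ry":0,"rz":0,"claw":1},
  {"dx":0,"dy":0,"dz":-0.3,"rx":0,"ry":0,"rz":0,"claw":1},
  {"dx":0,"dy":0,"dz":-0.4,"rx":0,"ry":0,"rz":0,"claw":1},
  {"dx":0,"dy":0,"dz":-0.4,"rx":0,"ry":0,"rz":0,"claw":1},
  {"dx":0,"dy":0,"dz":-0.4,"rx":0,"ry":0,"rz":0,"claw":1},
  {"dx":0,"dy":0,"dz":-0.3,"rx":0,"ry":0,"rz":0,"claw":1},
  {"dx":0,"dy":0,"dz":-0.1,"rx":0,"ry":0,"rz":0,"claw":1},
  {"dx":0,"dy":0,"dz":0,"rx":0,"ry":0,"rz":0,"claw":1},
])

```text
time_s: 6.8
ee_pos: [0.4454, 0.3181, 0.2833]
eef_rot: [3.141, -0.001, 1.268]
force: [-0.7, -0.1, -1.7]
grip_width: 0.0116
grip_force: 25.0
```

step_arm([
  {"dx":-0.24,"dy":0.28,"dz":0,"rx":0,"ry":0,"rz":0,"claw":1},
  {"dx":-0.24,"dy":0.28,"dz":0,"rx":0,"ry":0,"rz":0,"claw":1},
  {"dx":-0.24,"dy":0.28,"dz":0,"rx":0,"ry":0,"rz":0,"claw":1},
  {"dx":-0.24,"dy":0.28,"dz":0,"rx":0,"ry":0,"rz":0,"claw":1},
  {"dx":-0.24,"dy":0.28,"dz":0,"rx":0,"ry":0,"rz":0,"claw":1},
  {"dx":-0.24,"dy":0.28,"dz":0,"rx":0,"ry":0,"rz":0,"claw":1},
  {"dx":-0.24,"dy":0.28,"dz":0,"rx":0,"ry":0,"rz":0,"claw":1},
  {"dx":-0.25,"dy":0.27,"dz":0,"rx":0,"ry":0,"rz":0,"claw":1},
  {"dx":-0.25,"dy":0.27,"dz":0,"rx":0,"ry":0,"rz":0,"claw":1},
  {"dx":-0.25,"dy":0.27,"dz":0,"rx":0,"ry":0,"rz":0,"claw":1},
])

```text
time_s: 7.8
ee_pos: [0.6372, 0.0019, 0.28]
eef_rot: [-3.138, 0.001, 1.267]
force: [0.3, -0.1, -1.1]
grip_width: 0.0122
grip_force: 25.0
```

step_arm([
  {"dx":0,"dy":0,"dz":0,"rx":0,"ry":0,"rz":-0.07,"claw":1},
  {"dx":0,"dy":0,"dz":0,"rx":0,"ry":0,"rz":-0.07,"claw":1},
  {"dx":0,"dy":0,"dz":0,"rx":0,"ry":0,"rz":-0.07,"claw":1},
  {"dx":0,"dy":0,"dz":0,"rx":0,"ry":0,"rz":-0.07,"claw":1},
  {"dx":0,"dy":0,"dz":0,"rx":0,"ry":0,"rz":-0.06,"claw":1},
  {"dx":0,"dy":0,"dz":0,"rx":0,"ry":0,"rz":0,"claw":1},
  {"dx":0,"dy":0,"dz":0,"rx":0,"ry":0,"rz":0,"claw":1},
])

```text
time_s: 8.5
ee_pos: [0.6368, 0.0033, 0.2812]
eef_rot: [-3.139, -0.001, 1.799]
force: [-0.2, 0.0, -2.1]
grip_width: 0.0119
grip_force: 25.0
```

```bash
python3 - <<'E'
from h import *
o=telemetry.get_obs(); print(o["ee_pos"],o["eef_rot"],o["force"])
T=o["ee_pos"]; a=[]
for n in("top","side"):
    c=viewer.camera(n); w=cloud(c); u,v=px(c,[.637,.004,.19]); u,v=int(u),int(v)
    print(n,u,v)
    a.append(cv2.resize(c["img"][v-45:v+45,u-45:u+45,::-1],(400,400),interpolation=cv2.INTER_CUBIC))
    m=(np.abs(w[...,0]-.637)<.06)&(np.abs(w[...,1]-.004)<.06)
    # foot block: z .205-.25 
    hsv=cv2.cvtColor(c["img"],cv2.COLOR_RGB2HSV)
    f=m&(w[...,2]>.2)&(w[...,2]<.25); q=w[f]; print(" foot",len(q),q.mean(0).round(4) if len(q) else 0, cv2.minAreaRect((q[:,:2]*1000).astype(np.float32)) if len(q) else 0,q[:,2].min() if len(q) else 0)
    q=w[m&(w[...,2]>.139)&(w[...,2]<.15)&(w[...,0]<.668)]; print(" plate",len(q),q.mean(0).round(4) if len(q) else 0, cv2.minAreaRect((q[:,:2]*1000).astype(np.float32)) if len(q) else 0)
cv2.imwrite("pics/held.png",np.hstack(a))
E
```

```text
[0.63679293 0.00334496 0.2811664 ] [-3.13925743e+00 -6.65499142e-04  1.79876342e+00] [-0.24246299  0.03137273 -2.0669739 ]
top 317 161
 foot 0 0 0 0
 plate 0 0 0
side 302 156
 foot 200 [0.6227 0.011  0.2303] ((626.5992431640625, 5.424785614013672), (89.4417495727539, 42.080623626708984), 83.65978240966797) 0.2066060513485521
 plate 66 [0.6318 0.0091 0.1443] ((634.5675048828125, 6.3985595703125), (42.55059814453125, 44.132041931152344), 13.365503311157227)
```

View pics/held.png

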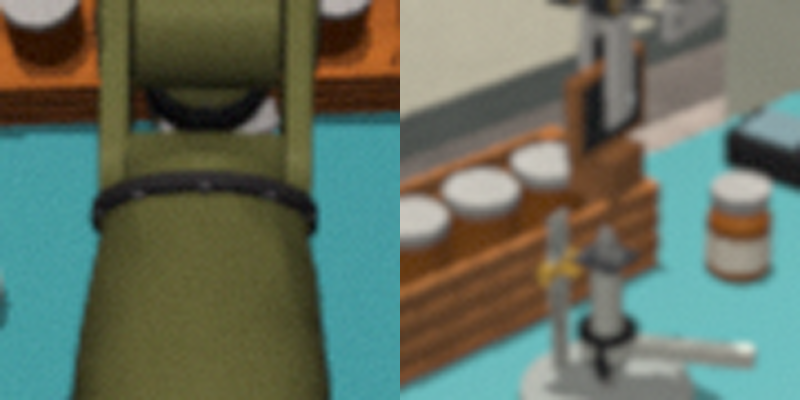

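The side view (right panel) shows the held sign's foot at crop (607,170), directly over the spigot at (605,235). The top view is blocked by the arm. I'll check the offset numerically from the side view.

```bash
python3 - <<'E'
from h import *
o=telemetry.get_obs(); T=o["ee_pos"]; c=viewer.camera("side"); w=cloud(c); im=c["img"]
yaw=np.radians(13.1); ax=np.array([np.cos(yaw),np.sin(yaw)]); ay=np.array([-ax[1],ax[0]])
def ext(C,h,z):
    p=[px(c,[*(np.array(C)+sx*h*ax+sy*h*ay),z]) for sx in(-1,1) for sy in(-1,1)]
    p=np.array(p); return p[:,0].min().round(2),p[:,0].max().round(2),p[:,1].min().round(2),p[:,1].max().round(2)
print("foot pred",ext(T[:2],.022,.208),ext(T[:2],.022,.244)); print("plate pred",ext((.6377,.0035),.020,.145))
print("pred ctr",px(c,[*T[:2],.208]),px(c,[.6377,.0035,.145]))
for v in range(144,176): print(v,[tuple(int(x) for x in im[v,u]) if 0 else int(im[v,u,0])-int(im[v,u,2]) for u in range(288,322)] if v<158 else [int(im[v,u].mean()) for u in range(288,322)])
# depth of the near vertical edge: foot & plate nearest to camera
R=c["R"][2,:]; 
m=(np.abs(w[...,0]-.637)<.04)&(np.abs(w[...,1]-.004)<.04)
hd=np.array([.71,-.70])
for nm,lo,hi in(("foot",.211,.238),("plate",.138,.15),("sleeve",.09,.135)):
    q=w[m&(w[...,2]>lo)&(w[...,2]<hi)&(w[...,0]<.67)]; print(nm,len(q),np.percentile(q[:,:2]@ax,[3,10,50,97]).round(4),np.percentile(q[:,:2]@ay,[3,50,90,97]).round(4))
print("pred TCP",T[:2]@ax,T[:2]@ay,"plate",np.array([.6377,.0035])@ax,np.array([.6377,.0035])@ay)
E
```

```text
foot pred (np.float64(293.83), np.float64(311.31), np.float64(147.85), np.float64(156.28)) (np.float64(293.62), np.float64(311.37), np.float64(138.8), np.float64(147.0))
plate pred (np.float64(294.81), np.float64(310.27), np.float64(163.38), np.float64(171.34))
pred ctr (np.float64(302.6076011830552), np.float64(151.9872739799128)) (np.float64(302.56823168576267), np.float64(167.29346965992923))
144 [14, 13, 13, 15, 14, 16, 25, 47, 57, 47, 25, 16, 26, 43, 52, 62, 66, 74, 76, 75, 74, 70, 56, 36, 20, 12, 1, -8, -22, -41, -61, -72, -79, -80]
145 [12, 14, 12, 12, 12, 14, 22, 42, 59, 50, 37, 35, 45, 53, 66, 71, 74, 73, 74, 73, 66, 61, 51, 21, -6, -28, -44, -53, -63, -72, -80, -82, -82, -81]
146 [14, 12, 14, 13, 11, 11, 21, 40, 56, 56, 46, 51, 56, 63, 66, 73, 76, 73, 69, 62, 56, 54, 43, 6, -36, -63, -74, -79, -79, -81, -81, -82, -82, -81]
147 [13, 14, 12, 12, 10, 14, 22, 38, 57, 58, 56, 54, 57, 64, 64, 67, 68, 65, 61, 57, 52, 53, 38, -4, -50, -76, -85, -83, -82, -81, -81, -81, -80, -82]
148 [15, 12, 12, 12, 12, 13, 20, 39, 59, 62, 57, 60, 59, 60, 59, 60, 61, 57, 52, 51, 50, 52, 38, -7, -53
[... 3819 characters left out ...]
 131, 145, 150, 156, 159, 160, 160, 162, 160, 160]
174 [90, 105, 108, 105, 104, 102, 99, 84, 75, 67, 74, 90, 109, 123, 128, 125, 120, 112, 105, 103, 105, 119, 134, 143, 152, 159, 161, 163, 160, 161, 161, 160, 161, 161]
175 [85, 95, 104, 105, 106, 104, 96, 82, 73, 71, 76, 94, 110, 123, 129, 129, 121, 116, 112, 116, 131, 143, 151, 156, 162, 162, 161, 160, 160, 160, 161, 163, 162, 160]
foot 120 [0.5963 0.5969 0.6016 0.6391] [-0.1591 -0.1192 -0.1155 -0.1142]
plate 66 [0.6004 0.6024 0.6154 0.6385] [-0.1568 -0.1333 -0.1198 -0.1181]
sleeve 76 [0.6073 0.6081 0.6134 0.6522] [-0.1437 -0.1307 -0.126  -0.124 ]
pred TCP 0.6211202466553651 -0.14107898113667428 plate 0.6218977539098803 -0.14112662286700578
```

step_arm([
  {"dx":0,"dy":0.01,"dz":0,"rx":0,"ry":0,"rz":0,"claw":1},
  {"dx":0,"dy":0,"dz":0.15,"rx":0,"ry":0,"rz":0,"claw":1},
  {"dx":0,"dy":0,"dz":0.15,"rx":0,"ry":0,"rz":0,"claw":1},
  {"dx":0,"dy":0,"dz":0.07,"rx":0,"ry":0,"rz":0,"claw":1},
  {"dx":0,"dy":0,"dz":0.04,"rx":0,"ry":0,"rz":0,"claw":1},
  {"dx":0,"dy":0,"dz":0.04,"rx":0,"ry":0,"rz":0,"claw":1},
  {"dx":0,"dy":0,"dz":0.04,"rx":0,"ry":0,"rz":0,"claw":1},
  {"dx":0,"dy":0,"dz":0,"rx":0,"ry":0,"rz":0,"claw":1},
])

```text
time_s: 9.45
ee_pos: [0.6379, 0.0036, 0.2337]
eef_rot: [-3.141, -0.0, 1.802]
force: [0.4, 0.3, -1.2]
grip_width: 0.0117
grip_force: 25.0
```

step_arm([
  {"dx":0,"dy":0,"dz":0.04,"rx":0,"ry":0,"rz":0,"claw":1},
  {"dx":0,"dy":0,"dz":0.04,"rx":0,"ry":0,"rz":0,"claw":1},
  {"dx":0,"dy":0,"dz":0.03,"rx":0,"ry":0,"rz":0,"claw":1},
  {"dx":0,"dy":0,"dz":0.03,"rx":0,"ry":0,"rz":0,"claw":1},
  {"dx":0,"dy":0,"dz":0,"rx":0,"ry":0,"rz":0,"claw":1},
])

```text
time_s: 9.95
ee_pos: [0.6379, 0.0035, 0.2194]
eef_rot: [-3.141, -0.0, 1.802]
force: [-0.3, -0.7, -1.1]
grip_width: 0.0118
grip_force: 25.0
```

step_arm([
  {"dx":0,"dy":0,"dz":0.02,"rx":0,"ry":0,"rz":0,"claw":1},
  {"dx":0,"dy":0,"dz":0,"rx":0,"ry":0,"rz":0,"claw":1},
  {"dx":0,"dy":0,"dz":0,"rx":0,"ry":0,"rz":0,"claw":1},
])

```text
time_s: 10.25
ee_pos: [0.638, 0.0036, 0.218]
eef_rot: [3.141, 0.0, 1.802]
force: [0.4, 0.6, -1.4]
grip_width: 0.0115
grip_force: 25.0
```

step_arm([
  {"dx":0,"dy":0,"dz":0.01,"rx":0,"ry":0,"rz":0,"claw":1},
  {"dx":0,"dy":0,"dz":0.01,"rx":0,"ry":0,"rz":0,"claw":1},
  {"dx":0,"dy":0,"dz":0,"rx":0,"ry":0,"rz":0,"claw":1},
  {"dx":0,"dy":0,"dz":0,"rx":0,"ry":0,"rz":0,"claw":1},
])

```text
time_s: 10.65
ee_pos: [0.6381, 0.0035, 0.2178]
eef_rot: [3.14, 0.001, 1.802]
force: [-3.7, -0.7, 11.2]
grip_width: 0.0119
grip_force: 25.0
```

step_arm([
  {"dx":0,"dy":0,"dz":0,"rx":0,"ry":0,"rz":0,"claw":0},
  {"dx":0,"dy":0,"dz":0,"rx":0,"ry":0,"rz":0,"claw":0},
  {"dx":0,"dy":0,"dz":0,"rx":0,"ry":0,"rz":0,"claw":0},
  {"dx":0,"dy":0,"dz":0,"rx":0,"ry":0,"rz":0,"claw":0},
  {"dx":0,"dy":0,"dz":-0.2,"rx":0,"ry":0,"rz":0,"claw":0},
  {"dx":0,"dy":0,"dz":-0.3,"rx":0,"ry":0,"rz":0,"claw":0},
  {"dx":0,"dy":0,"dz":-0.3,"rx":0,"ry":0,"rz":0,"claw":0},
  {"dx":0,"dy":0,"dz":-0.2,"rx":0,"ry":0,"rz":0,"claw":0},
  {"dx":0,"dy":0,"dz":0,"rx":0,"ry":0,"rz":0,"claw":0},
], grip_force=25)

```text
time_s: 11.55
ee_pos: [0.6386, 0.0036, 0.3189]
eef_rot: [3.137, 0.001, 1.802]
force: [0.4, 0.2, -0.5]
grip_width: 0.0804
grip_force: 0.0
```

```bash
python3 - <<'E'
from h import *
o=telemetry.get_obs(); print(o["ee_pos"],o["eef_rot"])
w0=np.load("top.npy")
for n,w,a in(("top0",w0,None),("side0",np.load("side.npy"),None),("side",cloud(viewer.camera("side")),1)):
    C=np.array([.6375,.0035]) if n=="top0" else np.array([.635,.0072])
    d=w[...,:2]-C; r=np.hypot(d[...,0],d[...,1]); th=np.degrees(np.arctan2(d[...,1],d[...,0]))%360
    m=(w[...,2]>.062 if n=="top0" else w[...,2]>.05)&(w[...,2]<.074)&(r>.05)&(r<.13)&(th>190)&(th<245)
    q=d[m]; print(n,m.sum(),np.median(th[m]).round(2),r[m].max().round(4),np.median(w[m][:,2]).round(4))
    v=cv2.fitLine(q.astype(np.float32),cv2.DIST_HUBER,0,.001,.001).ravel(); print(v.round(4),np.degrees(np.arctan2(v[1],v[0]))%180)
    m=(r<.035)&(w[...,2]>.205); q=w[m]
    if a: print("sign z max",q[:,2].max(), "foot top", [w[(r<.05)&(w[...,2]>.15)][:,2].min()])
E
```

```text
[0.63859961 0.00357303 0.31886629] [3.13698058e+00 1.31133460e-03 1.80169623e+00]
top0 70 217.64 0.1237 0.0686
[ 0.7827  0.6225 -0.0716 -0.0552] 38.496094
side0 107 216.64 0.1252 0.0628
[ 0.7723  0.6352 -0.0772 -0.0577] 39.437828
side 108 216.69 0.1256 0.063
[ 0.7843  0.6204 -0.0681 -0.0507] 38.3448
sign z max 0.6091894659848531 foot top [np.float64(0.15001113586846365)]
```

step_arm([
  {"dx":-0.14,"dy":-0.3,"dz":0,"rx":0,"ry":0,"rz":0,"claw":0},
  {"dx":-0.14,"dy":-0.3,"dz":0,"rx":0,"ry":0,"rz":0,"claw":0},
  {"dx":-0.14,"dy":-0.31,"dz":0,"rx":0,"ry":0,"rz":0,"claw":0},
])

```text
time_s: 11.9
ee_pos: [0.5577, -0.0586, 0.3137]
eef_rot: [-3.139, -0.001, 1.802]
force: [0.1, 0.1, 0.3]
grip_width: 0.0939
grip_force: 0.0
```

step_arm([
  {"dx":0,"dy":0,"dz":0,"rx":0,"ry":0,"rz":0.08,"claw":0},
  {"dx":0,"dy":0,"dz":0,"rx":0,"ry":0,"rz":0.08,"claw":0},
  {"dx":0,"dy":0,"dz":0,"rx":0,"ry":0,"rz":0.08,"claw":0},
  {"dx":0,"dy":0,"dz":0,"rx":0,"ry":0,"rz":0.08,"claw":0},
  {"dx":0,"dy":0,"dz":0,"rx":0,"ry":0,"rz":0.08,"claw":0},
  {"dx":0,"dy":0,"dz":0,"rx":0,"ry":0,"rz":0.08,"claw":0},
  {"dx":0,"dy":0,"dz":0,"rx":0,"ry":0,"rz":0.08,"claw":0},
  {"dx":0,"dy":0,"dz":0,"rx":0,"ry":0,"rz":0.08,"claw":0},
  {"dx":0,"dy":0,"dz":0,"rx":0,"ry":0,"rz":0.085,"claw":0},
  {"dx":0,"dy":0,"dz":0,"rx":0,"ry":0,"rz":0,"claw":0},
])

```text
time_s: 12.9
ee_pos: [0.5587, -0.0581, 0.3143]
eef_rot: [-3.14, 0.002, 0.661]
force: [-0.2, -0.2, -0.1]
grip_width: 0.0943
grip_force: 0.0
```

step_arm([
  {"dx":0,"dy":0,"dz":0.3,"rx":0,"ry":0,"rz":0,"claw":0},
  {"dx":0,"dy":0,"dz":0.45,"rx":0,"ry":0,"rz":0,"claw":0},
  {"dx":0,"dy":0,"dz":0.45,"rx":0,"ry":0,"rz":0,"claw":0},
  {"dx":0,"dy":0,"dz":0.45,"rx":0,"ry":0,"rz":0,"claw":0},
  {"dx":0,"dy":0,"dz":0.4,"rx":0,"ry":0,"rz":0,"claw":0},
  {"dx":0,"dy":0,"dz":0.3,"rx":0,"ry":0,"rz":0,"claw":0},
  {"dx":0,"dy":0,"dz":0.2,"rx":0,"ry":0,"rz":0,"claw":0},
  {"dx":0,"dy":0,"dz":0.03,"rx":0,"ry":0,"rz":0,"claw":0.3},
  {"dx":0,"dy":0,"dz":0,"rx":0,"ry":0,"rz":0,"claw":0.5},
  {"dx":0,"dy":0,"dz":0,"rx":0,"ry":0,"rz":0,"claw":0.65},
])

```text
time_s: 13.9
ee_pos: [0.5595, -0.0582, 0.059]
eef_rot: [3.14, -0.001, 0.664]
force: [-0.8, -0.1, 0.6]
grip_width: 0.0731
grip_force: 0.0
```

step_arm([
  {"dx":0,"dy":0,"dz":0,"rx":0,"ry":0,"rz":0,"claw":0.65},
  {"dx":0,"dy":0,"dz":0,"rx":0,"ry":0,"rz":0,"claw":0.65},
  {"dx":0,"dy":0,"dz":0,"rx":0,"ry":0,"rz":0,"claw":0.65},
])

```text
time_s: 14.2
ee_pos: [0.5592, -0.0582, 0.0585]
eef_rot: [3.141, -0.001, 0.663]
force: [0.1, 0.3, -0.3]
grip_width: 0.0491
grip_force: 0.0
```

```bash
python3 - <<'E'
from h import *
o=telemetry.get_obs(); print(o["ee_pos"],o["eef_rot"],o["force"],o["grip_width"])
c=viewer.camera("side"); cv2.imwrite("pics/grip.png",cv2.resize(c["img"][120:230,260:370,::-1],(600,600),interpolation=cv2.INTER_CUBIC))
E
```

```text
[ 0.55922425 -0.05816714  0.05847783] [ 3.14100603e+00 -5.91460865e-04  6.63026968e-01] [ 0.06573454  0.31971167 -0.29837801] 0.04905109467527847
```

View pics/grip.png

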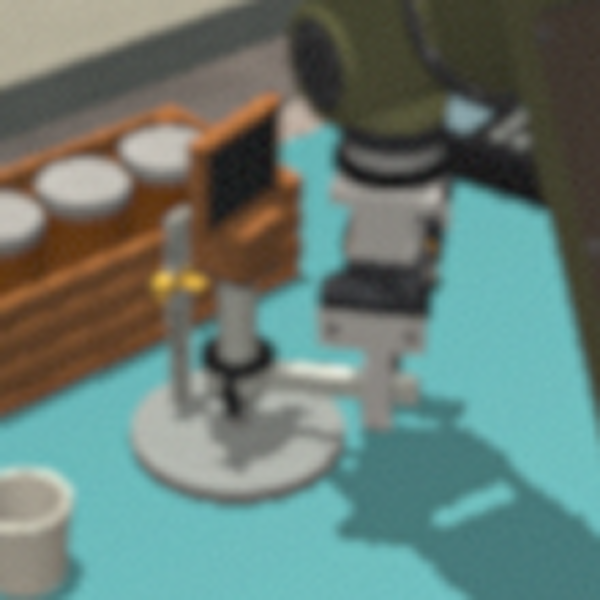

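The sign sits home on the leg (240,200), the fingers straddle the lever at (380,380), and the brass pointer at (180,283) is untouched.

step_arm([
  {"dx":0,"dy":0,"dz":0.025,"rx":0,"ry":0,"rz":0,"claw":0.8},
  {"dx":0,"dy":0,"dz":0,"rx":0,"ry":0,"rz":0,"claw":1},
  {"dx":0,"dy":0,"dz":0,"rx":0,"ry":0,"rz":0,"claw":1},
  {"dx":0,"dy":0,"dz":0,"rx":0,"ry":0,"rz":0,"claw":1},
  {"dx":0,"dy":0,"dz":0,"rx":0,"ry":0,"rz":0,"claw":1},
  {"dx":0,"dy":0,"dz":0,"rx":0,"ry":0,"rz":0,"claw":1},
  {"dx":0,"dy":0,"dz":0,"rx":0,"ry":0,"rz":0,"claw":1},
], grip_force=50)

```text
time_s: 14.95
ee_pos: [0.559, -0.0581, 0.0554]
eef_rot: [-3.142, 0.0, 0.663]
force: [-0.2, 0.2, -0.1]
grip_width: 0.0118
grip_force: 50.0
```

step_arm([
  {"dx":0,"dy":0,"dz":-0.05,"rx":0,"ry":0,"rz":0,"claw":1},
  {"dx":0,"dy":0,"dz":-0.05,"rx":0,"ry":0,"rz":0,"claw":1},
  {"dx":0,"dy":0,"dz":-0.05,"rx":0,"ry":0,"rz":0,"claw":1},
  {"dx":0,"dy":0,"dz":-0.05,"rx":0,"ry":0,"rz":0,"claw":1},
  {"dx":0,"dy":0,"dz":-0.05,"rx":0,"ry":0,"rz":0,"claw":1},
  {"dx":0,"dy":0,"dz":-0.05,"rx":0,"ry":0,"rz":0,"claw":1},
  {"dx":0,"dy":0,"dz":-0.05,"rx":0,"ry":0,"rz":0,"claw":1},
  {"dx":0,"dy":0,"dz":-0.05,"rx":0,"ry":0,"rz":0,"claw":1},
  {"dx":0,"dy":0,"dz":-0.05,"rx":0,"ry":0,"rz":0,"claw":1},
  {"dx":0,"dy":0,"dz":0,"rx":0,"ry":0,"rz":0,"claw":1},
])

```text
time_s: 15.95
ee_pos: [0.5591, -0.0583, 0.1012]
eef_rot: [3.141, -0.0, 0.663]
force: [0.5, 2.1, -6.4]
grip_width: 0.0114
grip_force: 50.0
```

```bash
python3 - <<'E'
from h import *
o=telemetry.get_obs(); print(o["ee_pos"],o["eef_rot"],o["force"],o["moment"],o["grip_width"])
P0=[]
for i in range(6):
    c=viewer.camera("side"); w=cloud(c); im=c["img"].astype(float)
    hsv=cv2.cvtColor(c["img"],cv2.COLOR_RGB2HSV); P0.append((w,hsv,c))
Z=np.median([p[0] for p in P0],0); hsv=P0[0][1]; I=np.mean([p[2]["img"].astype(float) for p in P0],0)
cv2.imwrite("pics/lift.png",cv2.resize(I[140:200,275:335,::-1].astype(np.uint8),(600,600),interpolation=cv2.INTER_CUBIC))
d=np.hypot(Z[...,0]-.635,Z[...,1]-.0072)
m=(d<.04)&(Z[...,2]>.09)&(Z[...,2]<.135)&(hsv[...,2]<90)
for v,u in zip(*np.where(m)): print((int(u),int(v)),Z[v,u].round(4).tolist(),d[v,u].round(3), end="; ")
print()
b=(hsv[...,0]>15)&(hsv[...,0]<32)&(hsv[...,1]>110)&(np.hypot(Z[...,0]-.66,Z[...,1]-.01)<.06)
for v,u in zip(*np.where(b)): print((int(u),int(v)),Z[v,u].round(4).tolist(), end="; ")
ax=np.array([np.cos(.229),np.sin(.229)]); tip=np.array([.638,.0036])+.03*ax
print("\ntip px z=.118",px(c,[*tip,.118]),"flange top centre",px(c,[.638,.0036,.12]))
E
```

```text
[ 0.55914418 -0.05828955  0.10119628] [ 3.14103356e+00 -2.25414675e-04  6.62870986e-01] [ 0.50251905  2.07112036 -6.42161079] [ 0.33183825 -0.11224443  0.14315645] 0.011401089688654735
(307, 171) [0.6375, -0.0177, 0.1207] 0.025; (299, 172) [0.6412, 0.0178, 0.1293] 0.012; (307, 172) [0.6338, -0.0145, 0.1194] 0.022; (308, 172) [0.6309, -0.0168, 0.1198] 0.024; (309, 172) [0.6285, -0.0195, 0.1198] 0.028; (297, 173) [0.6533, 0.0172, 0.1192] 0.021; (298, 173) [0.6491, 0.0159, 0.1206] 0.017; (299, 173) [0.6444, 0.0151, 0.1225] 0.012; (307, 173) [0.6285, -0.0097, 0.1196] 0.018; (308, 173) [0.6266, -0.013, 0.1191] 0.022; (309, 173) [0.624, -0.0155, 0.1192] 0.025; (296, 174) [0.6491, 0.0255, 0.1203] 0.023; (297, 174) [0.6462, 0.0232, 0.1207] 0.02; (298, 174) [0.6446, 0.0198, 0.12] 0.016; (299, 174) [0.643, 0.0163, 0.1193] 0.012; (306, 174) [0.6256, -0.0023, 0.1197] 0.013; (307, 174) [0.6245, -0.0062, 0.1186] 0.017; (308, 174) [0.6207, -0.0076, 0.1198] 0.021; (309, 174) [0.617, -0.0092, 0.1208] 0.024; (296, 175) [0.6445, 0.0294, 0.1197] 0.024; (297, 175) [0.6441, 0.025, 0.1181] 0.02; (298, 175)
[... 3786 characters left out ...]
72) [0.6837, 0.011, 0.1069]; (294, 172) [0.671, 0.0166, 0.115]; (295, 172) [0.6674, 0.0148, 0.116]; (296, 172) [0.6604, 0.0159, 0.1196]; (298, 172) [0.6546, 0.0112, 0.1204]; (287, 173) [0.6854, 0.0382, 0.1129]; (288, 173) [0.6807, 0.0372, 0.1147]; (289, 173) [0.6756, 0.0366, 0.1168]; (290, 173) [0.6769, 0.0309, 0.1138]; (291, 173) [0.6784, 0.025, 0.1107]; (296, 173) [0.6552, 0.0203, 0.1195]; (297, 173) [0.6533, 0.0172, 0.1192]; (288, 174) [0.6801, 0.0379, 0.1109]; (289, 174) [0.6758, 0.0366, 0.1124]; (290, 174) [0.6827, 0.0264, 0.1049]; 
tip px z=.118 (np.float64(295.9357706233744), np.float64(171.12966947149485)) flange top centre (np.float64(302.544048372182), np.float64(173.149790592594))
```

View pics/lift.png

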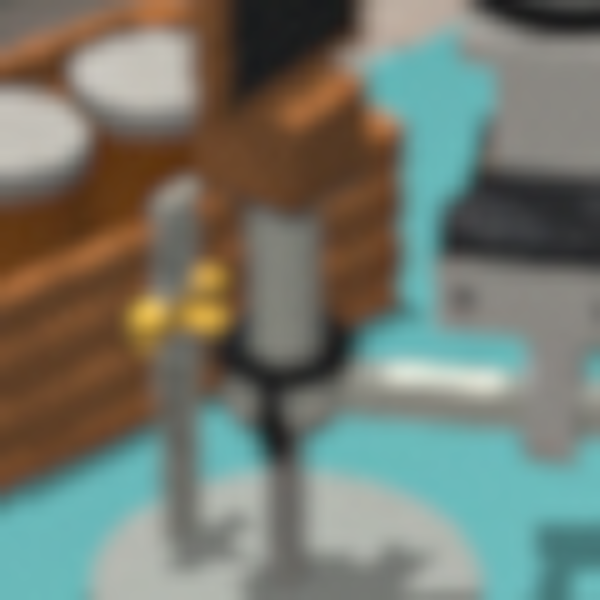

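The side close-up shows the flange (285,360) and the tongue (205,315) consistent in depth, with the flange about 0.5–0.9 mm high. I'll lower it 0.6 mm and start the swing.

step_arm([
  {"dx":0,"dy":0,"dz":0.006,"rx":0,"ry":0,"rz":0,"claw":1},
  {"dx":0.002,"dy":-0.063,"dz":0,"rx":0,"ry":0,"rz":0.04,"claw":1},
  {"dx":0.002,"dy":-0.063,"dz":0,"rx":0,"ry":0,"rz":0.04,"claw":1},
  {"dx":0.002,"dy":-0.063,"dz":0,"rx":0,"ry":0,"rz":0.04,"claw":1},
  {"dx":0.002,"dy":-0.063,"dz":0,"rx":0,"ry":0,"rz":0.04,"claw":1},
  {"dx":0,"dy":0,"dz":0,"rx":0,"ry":0,"rz":0,"claw":1},
])

```text
time_s: 16.85
ee_pos: [0.5459, -0.0362, 0.0997]
eef_rot: [-3.141, 0.0, 0.411]
force: [1.1, 0.5, -6.9]
grip_width: 0.0117
grip_force: 50.0
```

step_arm([
  {"dx":0.002,"dy":-0.063,"dz":0,"rx":0,"ry":0,"rz":0.04,"claw":1},
  {"dx":0.002,"dy":-0.063,"dz":0,"rx":0,"ry":0,"rz":0.04,"claw":1},
  {"dx":0.002,"dy":-0.063,"dz":0,"rx":0,"ry":0,"rz":0.04,"claw":1},
  {"dx":0.002,"dy":-0.063,"dz":0,"rx":0,"ry":0,"rz":0.04,"claw":1},
  {"dx":0.002,"dy":-0.063,"dz":0,"rx":0,"ry":0,"rz":0.04,"claw":1},
  {"dx":0.002,"dy":-0.063,"dz":0,"rx":0,"ry":0,"rz":0.04,"claw":1},
  {"dx":0.002,"dy":-0.063,"dz":0,"rx":0,"ry":0,"rz":0.04,"claw":1},
  {"dx":0.002,"dy":-0.063,"dz":0,"rx":0,"ry":0,"rz":0.04,"claw":1},
  {"dx":0.002,"dy":-0.063,"dz":0,"rx":0,"ry":0,"rz":0.04,"claw":1},
  {"dx":0,"dy":0,"dz":0,"rx":0,"ry":0,"rz":0,"claw":1},
])

```text
time_s: 17.85
ee_pos: [0.5387, 0.0191, 0.0996]
eef_rot: [3.141, 0.001, -0.153]
force: [-2.5, 1.5, -6.9]
grip_width: 0.0121
grip_force: 50.0
```

step_arm([
  {"dx":0.002,"dy":-0.063,"dz":0,"rx":0,"ry":0,"rz":0.04,"claw":1},
  {"dx":0.002,"dy":-0.063,"dz":0,"rx":0,"ry":0,"rz":0.04,"claw":1},
  {"dx":0.002,"dy":-0.063,"dz":0,"rx":0,"ry":0,"rz":0.04,"claw":1},
  {"dx":0,"dy":-0.031,"dz":0,"rx":0,"ry":0,"rz":0.02,"claw":1},
  {"dx":0,"dy":0,"dz":0,"rx":0,"ry":0,"rz":0,"claw":1},
  {"dx":0,"dy":0,"dz":0,"rx":0,"ry":0,"rz":0,"claw":1},
])

```text
time_s: 18.45
ee_pos: [0.5443, 0.04, 0.0995]
eef_rot: [3.141, 0.001, -0.371]
force: [-5.6, 3.2, -7.3]
grip_width: 0.0111
grip_force: 50.0
```

step_arm([
  {"dx":0,"dy":-0.031,"dz":0,"rx":0,"ry":0,"rz":0.02,"claw":1},
  {"dx":0,"dy":-0.016,"dz":0,"rx":0,"ry":0,"rz":0.01,"claw":1},
  {"dx":0,"dy":0,"dz":0,"rx":0,"ry":0,"rz":0,"claw":1},
  {"dx":0,"dy":0,"dz":0,"rx":0,"ry":0,"rz":0,"claw":1},
])

```text
time_s: 18.85
ee_pos: [0.5461, 0.0444, 0.0996]
eef_rot: [3.141, 0.001, -0.419]
force: [-4.2, 3.2, -7.1]
grip_width: 0.0113
grip_force: 50.0
```

```bash
python3 - <<'E'
from h import *
o=telemetry.get_obs(); print(o["ee_pos"],o["eef_rot"],o["force"],o["moment"])
E
```

```text
[0.54608086 0.04441256 0.09959347] [ 3.14139339e+00  1.07281899e-03 -4.18732529e-01] [-4.22538692  3.22964355 -7.13717653] [ 0.64285335  0.76379514 -0.00997291]
```

step_arm([
  {"dx":-0.005,"dy":-0.02,"dz":0,"rx":0,"ry":0,"rz":0.01,"claw":1},
  {"dx":0,"dy":-0.02,"dz":0,"rx":0,"ry":0,"rz":0.01,"claw":1},
  {"dx":0,"dy":0,"dz":0,"rx":0,"ry":0,"rz":0,"claw":1},
  {"dx":0,"dy":0,"dz":0,"rx":0,"ry":0,"rz":0,"claw":1},
])

```text
time_s: 19.25
ee_pos: [0.5471, 0.0468, 0.0995]
eef_rot: [3.139, 0.001, -0.452]
force: [-7.0, -10.4, -5.9]
grip_width: 0.0117
grip_force: 50.0
```

```bash
cat > s.py <<'E'
from h import *
o=telemetry.get_obs(); p=o["ee_pos"]; f=o["force"]; y=o["eef_rot"][2]
d=p[:2]-[.638,.0036]
print(p,np.degrees(y),"pos angle",np.degrees(np.arctan2(d[1],d[0])),"r",np.hypot(*d),"ftan(closing +)",-(f[0]*np.sin(y)-f[1]*np.cos(y)),"frad out",-(f[0]*np.cos(y)+f[1]*np.sin(y)),f[2],o["moment"])
E
python3 s.py
```

```text
[0.54712944 0.04680685 0.09953748] -25.902432539449087 pos angle 154.56999282595368 r 0.10061953078373477 ftan(closing +) -12.440546012383166 frad out 1.7726794048733696 -5.896368895019669 [-1.74191013  1.16296638  0.27672776]
```

```bash
python3 - <<'E'
from h import *
ps=[viewer.camera("side") for _ in range(10)]
W=np.mean([cloud(c) for c in ps],0); T=np.load("top.npy"); S0=np.load("side.npy")
hsv=cv2.cvtColor(np.mean([c["img"].astype(float) for c in ps],0).astype(np.uint8),cv2.COLOR_RGB2HSV)
ax=np.array([np.cos(.23),np.sin(.23)]); ay=np.array([-ax[1],ax[0]])
def loc(w,C): d=w[...,:2]-C; return d@ax,d@ay,w[...,2]
for n,w,C in(("top",T,(.6377,.0035)),("side0",S0,(.635,.0072)),("sideavg",W,(.635,.0072))):
    x,y,z=loc(w,np.array(C))
    m=(x>.028)&(x<.062)&(abs(y)<.03)&(z>.1)&(z<.14)
    print(n,"x,y,z(mm):",[(round(a*1e3),round(b*1e3),round(c*1e3,1)) for a,b,c in sorted(zip(x[m],y[m],z[m]))])
    r=np.hypot(x,y); 
    for lo,hi in((.015,.0245),):
        lim=(.065,.085) if n!="sideavg" else (.105,.13)
        k=(r>lo)&(r<hi)&(x<.024)&(z>lim[0])&(z<lim[1]); q=z[k]; q=q[q>np.percentile(q,40)]
        print(" flange top",k.sum(),np.median(z[k]).round(4),np.median(q).round(4))
E
```

```text
top x,y,z(mm): [(31, -6, np.float64(113.5)), (31, -2, np.float64(116.0)), (32, 1, np.float64(116.3)), (34, 1, np.float64(122.2)), (35, 4, np.float64(121.8)), (35, -3, np.float64(114.0)), (37, -4, np.float64(120.5)), (37, 0, np.float64(123.0)), (38, 3, np.float64(122.8)), (43, -1, np.float64(116.2)), (43, -5, np.float64(112.9)), (44, -16, np.float64(122.5)), (44, -9, np.float64(115.3)), (45, 1, np.float64(124.0)), (45, 19, np.float64(116.0)), (45, 16, np.float64(124.0)), (45, -6, np.float64(117.4)), (45, 1, np.float64(111.8)), (45, -20, np.float64(116.1)), (45, 12, np.float64(120.2)), (45, -2, np.float64(119.2)), (46, 5, np.float64(112.3)), (46, -24, np.float64(122.2)), (46, -13, np.float64(119.6)), (46, 8, np.float64(114.9)), (46, 19, np.float64(123.2)), (46, -20, np.float64(124.0)), (46, -24, np.float64(109.5)), (46, -10, np.float64(120.9)), (47, 8, np.float64(123.2)), (47, -13, np.float64(127.4)), (47, 1, np.float64(127.5)), (47, -6, np.float64(121.2)), (47, -17, np.float64(123.3)), (48, 4, np.float64(139.3)), (48, 4, np.float64(117.1)), (48, 8, np.float64(131.1)), (48, 15, np.floa
[... 1890 characters left out ...]
p.float64(132.9)), (50, -22, np.float64(120.9)), (50, 8, np.float64(131.2)), (50, -4, np.float64(121.0)), (50, -5, np.float64(133.6)), (50, 20, np.float64(120.1)), (50, 7, np.float64(135.0)), (50, 7, np.float64(126.5)), (51, 1, np.float64(123.2)), (51, 8, np.float64(100.4)), (52, 18, np.float64(122.5)), (52, 18, np.float64(113.8)), (52, 11, np.float64(123.4)), (52, 5, np.float64(120.4)), (53, -20, np.float64(120.9)), (53, 22, np.float64(120.1)), (54, 22, np.float64(115.4)), (54, 16, np.float64(108.1)), (55, 20, np.float64(122.8))]
 flange top 44 0.0742 0.0753
sideavg x,y,z(mm): [(31, -3, np.float64(115.3)), (32, 2, np.float64(117.2)), (49, -2, np.float64(100.4))]
 flange top 22 0.1172 0.1185
```

```bash
python3 - <<'E'
from h import *
ps=[viewer.camera("side") for _ in range(4)]
I=np.mean([c["img"].astype(float) for c in ps],0).astype(np.uint8)
a=cv2.resize(I[120:220,260:360,::-1],(400,400),interpolation=cv2.INTER_CUBIC)
t=viewer.camera("top")["img"][130:220,270:360,::-1]
cv2.imwrite("pics/end.png",np.hstack([a,cv2.resize(t,(400,400),interpolation=cv2.INTER_CUBIC)]))
E
python3 s.py
```

```text
[0.54710309 0.04682739 0.09953341] -25.89978692602871 pos angle 154.56587395138015 r 0.10065215516332897 ftan(closing +) -12.831855039642386 frad out 1.7435518331701791 -6.775791910183802 [-1.72594501  1.22028641  0.22316873]
```

View pics/end.png

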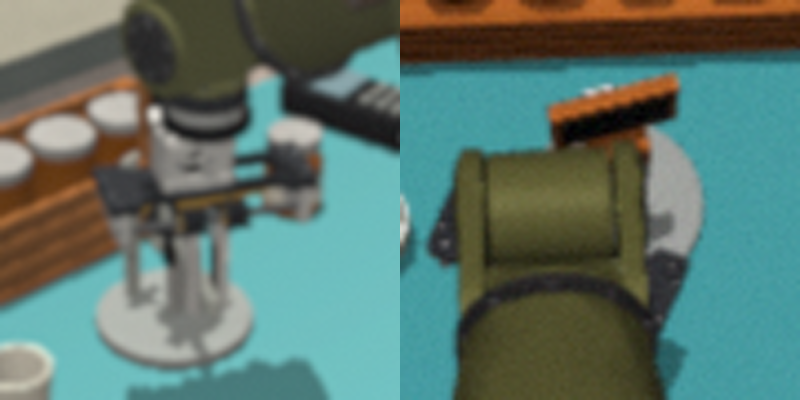

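In the side view (left panel) the gripper now hides the collar. In the top view (right panel) the sign is upright and square on the stand at (615,110), and the lever is pressed against its stop. I'll trim the height up by about 1 mm.

step_arm([
  {"dx":0,"dy":0,"dz":-0.01,"rx":0,"ry":0,"rz":0,"claw":1},
  {"dx":0,"dy":0,"dz":0,"rx":0,"ry":0,"rz":0,"claw":1},
  {"dx":0,"dy":0,"dz":0,"rx":0,"ry":0,"rz":0,"claw":1},
])

```text
time_s: 20.3
ee_pos: [0.5471, 0.0468, 0.1006]
eef_rot: [3.139, 0.001, -0.452]
force: [-6.1, -11.2, -5.9]
grip_width: 0.0113
grip_force: 50.0
```

```bash
python3 s.py
```

```text
[0.54712339 0.04679248 0.1005671 ] -25.902871346143986 pos angle 154.57886122728345 r 0.10061883137527113 ftan(closing +) -12.798095288784069 frad out 0.6121779414088229 -5.866462466767731 [-1.7430081   1.25912957  0.30706294]
```

```bash
python3 -c "
from station import hand_in; print(hand_in())"
```

```text
the job is handed in; nothing more can be done
None
```

I handed the job in at about 20 s with the sign home and square on the spigot, and the lever pressed against its closed stop and still held. The flange is at about 117.7 mm, against my mark estimate of 117–118 mm. I could not re-check that by camera after closing because the gripper hid the pointer, and I trimmed the height up by about 1 mm after the lever was closed.

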